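# Zero the light-dose dial and hold the dish viewer's shutter open

## Task

On the white dish viewer, first turn the black light-dose dial back (anticlockwise seen from above) to its zero stop at the red tick. Then pull the spring-return shutter by its orange tab, towards the viewer's front, until its black pointer stands level with the middle of the red clip, and hold it there: finish while still holding the shutter open, as it springs shut when let go. Leave the loose things on and around the viewer where they are.

Things in the scene. Friction and masses are not known exactly. Their poses are not given: they have to be found in the camera images.
- viewer: Low white box fixed to the bench, 300 x 300 mm, deck 60 mm above the bench. Origin: centre of its underside; front = its -x side (towards the robot), +y its left, z up. On the right half (y = -60 mm) a dark shutter plate slides along x between two rails (tops 70 mm above the bench) over a round window; the dial is on the left half. Its highest part is the tab, 107 mm above the bench.
- dial (a joint): Angle of the dial in rad: 0 at its zero stop, growing clockwise seen from above, up to 2.6. About 0.03 N m of friction; stays where it is left. At 0 its white pointer end points along the viewer's +x (to the rear, at the red tick), so the grip bar's direction is the viewer's yaw minus this angle.
- dial_grip (a point): Point on the dial's vertical axis at grip height, 94 mm above the bench and 10 mm below the top of its upright black grip bar. The bar is 14 mm thick, 46 mm long and stands 32 mm above a round skirt (52 mm across, top 72 mm above the bench). A white line on the bar and a white tongue at the skirt show the pointer end.
- shutter (a joint): Travel of the shutter in m: 0 shut, growing as it is pulled towards the viewer's front (viewer's -x), up to 0.095 at the end stop. A spring pulls it shut with 2 N at 0, rising by 1 N per 10 mm.
- shutter_tab (a point): Centre of the top of the shutter's upright orange pull tab, 107 mm above the bench. The tab is 12 mm thick along the viewer's x, 40 mm wide along its y; the plate's top is 68 mm above the bench, an orange foot round the tab 71 mm. Moves with the shutter.
- shutter_pointer (a point): Tip of the shutter's thin black pointer, beside the scale strip, 60 mm to the left (viewer's +y) of the tab's centre and at the same place along the viewer's x. Moves with the shutter.
- mark: Red clip, 12 mm wide along the viewer's x, 22 mm deep, 12 mm tall, on the white scale strip just left of the pointer's path. Fixed during a run, but set 52 to 80 mm of travel from shut, differing each time. Origin: centre of its underside; axes as the viewer's. The pointer is level with it when both have the same place along the viewer's x.
- sample_pot: Small clear pot with a yellow lid, 36 mm wide, 50 mm tall, loose on the viewer's deck at the rear left. Origin: centre of its underside. Leave it alone.
- media_bottle: Square clear bottle of pink medium with a red cap, 60 x 60 mm, 100 mm tall, loose on the bench at the viewer's left. Origin: centre of its underside. Leave it alone.
- culture_flask: Clear flat flask with a blue cap, about 155 x 75 mm, 34 mm tall, lying on the bench at the viewer's right. Origin: on its underside near the middle. Leave it alone.
- dish_stack: Stack of three round dishes, 57 mm wide, 44 mm tall, on the bench in front of the viewer. Origin: centre of its underside. Leave it alone.
- tip_box: Blue and white pipette-tip box, 120 x 85 mm, 60 mm tall, loose on the bench at the viewer's left, near its front. Origin: centre of its underside. Leave it alone.
- bench_timer: Yellow bench timer lying flat, 50 x 70 mm, 22 mm thick, on the bench at the viewer's right, near its front. Origin: centre of its underside. Leave it alone.

How it is judged:
On the way, in this order (a step that is already met when the one before it is completed fails the run):
1. the dial is back at its zero stop (value of joint dial below 0.1 rad), for 0.2 s.
2. the shutter is pulled out to the red clip, the dial still at zero (x of shutter_pointer in the frame of mark between -0.006 and 0.006 m and value of joint dial below 0.1 rad and contact force between the fingers and shutter above 2 N), for 0.3 s.
At the end, for the whole second after the job is handed in: The gripper still holds the shutter (fingers press on it with over 2 N) at rest, its pointer within 6 mm of the red clip's middle along the viewer's x, and the dial reads less than 0.1 rad from its zero stop (all of step 2 and velocity of joint shutter between -0.01 and 0.01 m/s); the arm keeps its last pose, push and grip.
It fails at once if the shutter is opened (over 20 mm) before the dial is back at zero (value of joint shutter above 0.02 m and value of joint dial above 0.15 rad).
It fails at once if a thing standing around is shifted by over 30 mm or tipped over (distance of any of sample_pot, media_bottle, culture_flask, dish_stack, tip_box, bench_timer from where it was at the start of the episode above 0.03 m or angle between any of sample_pot, media_bottle, culture_flask, dish_stack, tip_box, bench_timer's own z axis and vertical above 0.4 rad).
It also fails if it takes over 64 s, if anything falls off the work surface, if the arm or the gripper's body presses on something with over 40 N, if the wrist force passes 120 N, or if a joint passes its speed limit or range.

## Robot

A 7-joint arm with a two-finger parallel gripper is mounted at the origin on the work surface. World frame = base frame: x ahead of the robot, y to its left, z up, the work surface at z = 0. Lengths are in m, angles in rad, forces in N, time in s.
With the tool pointing down it reaches from about 0.4 to 0.9 m from the base axis. Payload 5.5 kg.
Tool frame: the origin (TCP) lies on the centre line of the jaws, within the pads' length; the fingertips stand 22 mm ahead of it and the grasp point (between the pads) lies 3 mm ahead of it; z points along the fingers, y is the direction in which the jaws open and shut (so a half turn about z gives the same grasp; the last joint's range is limited). The gripper opens to 92 mm and grips with 3 to 60 N. Pads are 19 mm wide; open, the fingers measure 130 mm over their backs; the gripper's body (75 mm by 190 mm) begins 47 mm behind the grasp point.
Start: joints at [-1.077, 0.501, -0.427, 1.55, 0.221, 1.138, -0.21], TCP at [0.149, 0.633, 0.249] pointing down, gripper open.
Joint ranges: [-2.88, 2.88], [-0.31, 2.03], [-1.54, 1.56], [0.2, 2.42], [-1.41, 4.55], [0.19, 2.02], [-2.57, 2.57]. Speed limits (rad/s): [2.57, 2.57, 3.14, 3.14, 3.14, 3.14, 3.14].

## Interface

Orientations are given as [roll, pitch, yaw] about the fixed x, y, z axes, in that order (R = Rz(yaw) Ry(pitch) Rx(roll)).
In Python, from rig import arm gives the robot as it stands.
- The arm moves only by the tool jog_arm, never from a script. Its argument "plan" is a list of rows, each an object of numbers: "claw": the gripper command: -1 is shut, 1 is fully open, values between are in proportion; "x", "y", "z": the shift along the world's x, y, z in m; "spin": the turn about the world's z in rad. In form: [{"claw": .., "x": .., "y": .., "z": .., "spin": ..}, ...]. A call has 1 to 10 rows; each row shifts and turns the commanded pose from where the row before left it; what a row does not reach is not made up. A row lasts 1/12 s, in which the tool goes at most 41.7 mm and 7.16 degrees, less where a joint would pass 70% of its speed; a pose out of reach is approached as far as the arm can. A call is refused whole if a number of a shift passes 0.0417 or a number of a turn 0.125, either way. A call with a gripper value outside its range is refused whole. The fingers move at their own pace and stop on an object; the grip force is fixed at half the most. Time passes only in rows, so rows that do not move let the fingers close. It gives the time, the measured TCP pose, the force and the opening at its end, in the units of the state.
- arm.state(): the state, without advancing time (a new reading comes with each control period).
- arm.camera(name): name is "side" or "top"; returns (picture, depth): 384x512x3 uint8, red, green, blue; 384x512 float32, m along the optical axis (not along the pixel's ray), 0 where there is no reading.
- arm.camera_model(name): a dict with "fx", "fy", "cx", "cy" (pixels), "camera_from_world" (4x4, takes a point from world to camera coordinates). Camera axes: x right, y up, looking along -z (the intrinsics and any distortion apply to the point x, -y, -z); pixel columns grow to the right and rows downward; lengths in m; the calibration is good to about 2 mm. A picture is of the moment at which its call begins. camera_model takes no time and is no camera call.
- arm.job_done(): hands the job in, once; it reports no verdict.
Trained networks look in the newest picture that a camera, given by its name, has taken for a name from the list of things; names that differ only in an ending like _2 or _b are one class to them, and where a whole thing is asked for, a point or a joint stands for the part that bears it (a point fixed in the world has none). Each returns a list of dicts, best first, with "p" (0 to 1); they miss things now and then, are a little off and sometimes report something else, mostly with a low value. They report only what shows in the picture. A call takes as long as a camera call.
- arm.find_in(target, camera): "centre" ([x, y, z] in m, in world coordinates, good to about 4 mm: the middle of the surface that is visible of it).
The state is a dict: "t": time; "joint_positions": joint angles; "qd": joint speeds; "effort": joint torques, N m; "tool_pos": TCP position; "ee_rot": TCP orientation; "contact_force": force on the tool from outside, world axes, zero at the start; "ft_torque": the same for the moment, N m; "opening": finger opening in m.
Only numpy, scipy, OpenCV 4.12 (cv2) and the standard library are available. Lean on these libraries where they do the work, as an engineer would, in place of code of your own. Each camera call takes 0.05 s, during which the arm holds its last target.

## Working session

There is one attempt and no reset: what is moved stays moved. The work goes in short steps, Python scripts to look and compute and a tool call to move; the robot and the scene stay as the last step left them, time stands still between calls to the robot, and variables do not carry over. Pictures are saved under pics/ and viewed, and the job is handed in when it is done.

Besides the shell and the picture viewer there is one more tool, called as name(argument=value, ...) on one line, values as JSON. jog_arm: Moves the arm, as the interface text tells. Its arguments: {"type":"object","properties":{"plan":{"type":"array"}},"required":["plan"]}

```bash
mkdir -p pics; ls; python3 - <<'E'
from rig import arm
import cv2,numpy as np
for n in("top","side"):
    p,d=arm.camera(n); cv2.imwrite(f"pics/{n}0.png",p[:,:,::-1]); np.savez(f"{n}0.npz",p=p,d=d)
    for t in ["dial_grip","shutter_tab","shutter_pointer","mark","viewer","dial"]:
        try:print(n,t,[(np.round(r["centre"],3).tolist(),round(r["p"],2)) for r in arm.find_in(t,n)][:2])
        except Exception as e: print(t,e)
    print(arm.camera_model(n))
print(arm.state())
E
```

```text
pics
top dial_grip [([0.598, 0.151, 0.072], 0.66)]
top shutter_tab [([0.683, 0.026, 0.07], 0.87)]
top shutter_pointer [([0.687, 0.033, 0.074], 0.69), ([0.598, 0.148, 0.068], 0.61)]
top mark [([0.596, 0.15, 0.073], 0.63)]
top viewer [([0.632, 0.074, 0.06], 0.69), ([0.712, 0.188, 0.114], 0.41)]
top dial [([0.6, 0.15, 0.072], 0.97)]
{'fx': 370.00447792367135, 'fy': 370.00447792367135, 'cx': 255.97648006813913, 'cy': 191.8657121913644, 'camera_from_world': array([[-0.00735817, -0.99993005,  0.00926013,  0.03390848],
       [ 0.99593099, -0.00649634,  0.08988473, -0.57845426],
       [-0.08981829,  0.00988383,  0.99590912, -0.7905464 ],
       [ 0.        ,  0.        ,  0.        ,  1.        ]])}
side dial_grip [([0.59, 0.149, 0.078], 0.86), ([0.678, 0.015, 0.068], 0.56)]
side shutter_tab [([0.68, 0.016, 0.069], 0.56)]
side shutter_pointer [([0.682, 0.017, 0.069], 0.66)]
side mark [([0.531, 0.054, 0.072], 0.54)]
side viewer [([0.594, 0.031, 0.062], 0.68)]
side dial [([0.596, 0.145, 0.079], 0.92)]
{'fx': 423.0577131652608, 'fy': 423.0577131652608, 'cx': 257.5056801983985, 'cy': 187.24702
[... 284 characters left out ...]
.7, 'joint_positions': array([-1.07678618,  0.50086216, -0.42700415,  1.5503351 ,  0.22080347,
        1.1383085 , -0.21033318]), 'qd': array([ 1.50789302e-03, -1.03438473e-03,  4.42576274e-04,  8.36615135e-04,
       -8.12970062e-04, -2.34166602e-04, -4.28670988e-05]), 'effort': array([-3.62589644e-04, -5.66260350e+01, -5.80807328e+00, -2.79437506e+01,
       -6.61579077e-02,  2.08062952e-02,  3.73176817e-05]), 'tool_pos': array([0.14867194, 0.63280565, 0.24877984]), 'ee_rot': array([ 3.14148388e+00, -3.03994622e-05,  2.91077056e+00]), 'contact_force': array([-0.27712344,  0.43101233, -1.18200112]), 'ft_torque': array([-0.0350111 ,  0.00835154, -0.0150716 ]), 'opening': 0.09166752916969405}
```

View pics/top0.png

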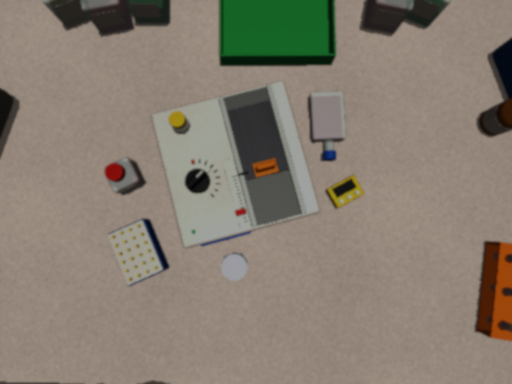

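View pics/side0.png

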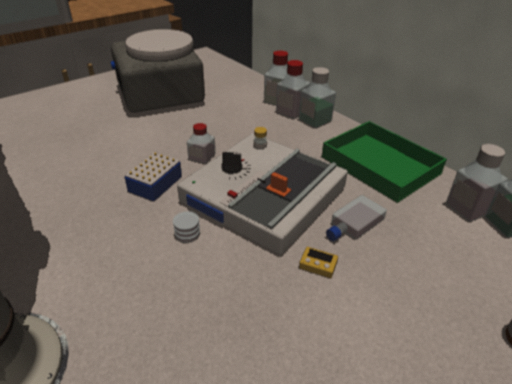

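```bash
python3 - <<'E'
import cv2
a=cv2.imread("pics/top0.png");cv2.imwrite("pics/top0z.png",cv2.resize(a[60:300,140:400],None,fx=2.5,fy=2.5,interpolation=cv2.INTER_CUBIC)[:600])
a=cv2.imread("pics/side0.png");cv2.imwrite("pics/side0z.png",cv2.resize(a[100:300,130:390],None,fx=3,fy=3,interpolation=cv2.INTER_CUBIC)[:600])
E
```

```text
(no output)
```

View pics/top0z.png

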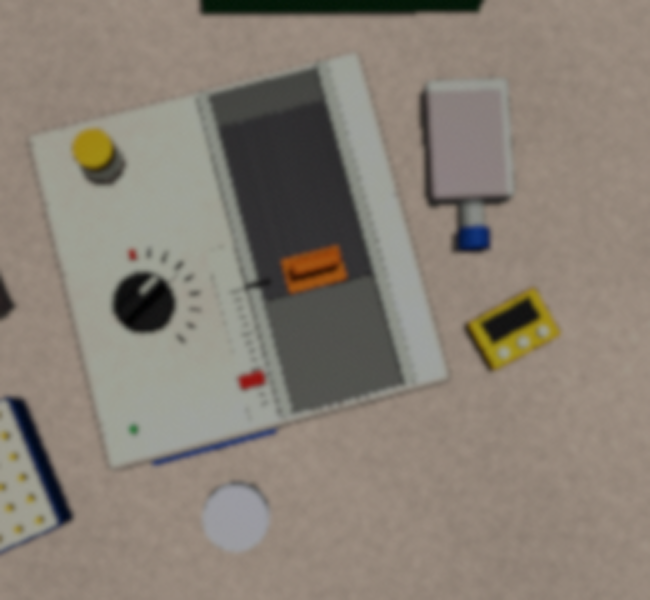

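View pics/side0z.png

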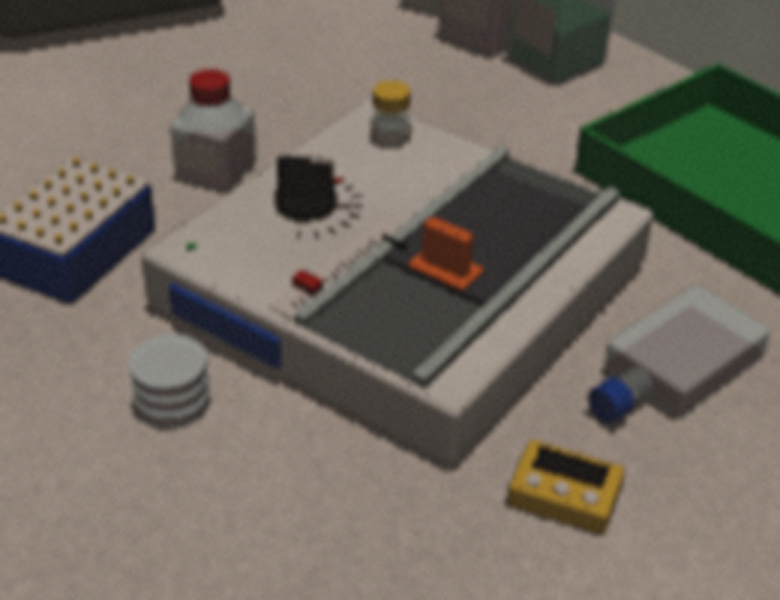

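The viewer fills zoom (30,136)-(447,467) in the top picture. Its front faces the robot, and it is turned about +14°. The dial is at zoom (145,301) with its white pointer to the upper right, about 55-60° clockwise from the red tick at (132,255). The tab is at (314,268), the pointer tip at about (237,290) and the red clip at (252,380).

```bash
cat > h.py <<'E'
import numpy as np
from rig import arm
def ray(cam,u,v,z):
    m=arm.camera_model(cam); T=np.array(m["camera_from_world"]); R,t=T[:3,:3],T[:3,3]
    d=np.array([(u-m["cx"])/m["fx"],-(v-m["cy"])/m["fy"],-1.]); o=-R.T@t; w=R.T@d
    return o+w*(z-o[2])/w[2]
def proj(cam,P):
    m=arm.camera_model(cam); T=np.array(m["camera_from_world"]); c=T[:3,:3]@np.array(P)+T[:3,3]
    return np.array([m["cx"]+m["fx"]*c[0]/-c[2], m["cy"]-m["fy"]*c[1]/-c[2]])
E
python3 - <<'E'
from h import *
from scipy.optimize import least_squares
tz=lambda u,v,z:ray("top",140+(u-.75)/2.5,60+(v-.75)/2.5,z)
sz=lambda u,v,z:ray("side",130+(u-1)/3,100+(v-1)/3,z)
C=[tz(30,136,.06),tz(358,54,.06),tz(447,378,.06),tz(112,467,.06)]
S=[None,sz(652,213,.06),sz(459,414,.06),sz(146,260,.06)]
for c in C+S[1:]:print(np.round(c,4))
L=np.array([[.15,.15],[.15,-.15],[-.15,-.15],[-.15,.15]])
def fit(P,L):
    def f(q):
        c,s=np.cos(q[2]),np.sin(q[2]);return (L@np.array([[c,s],[-s,c]])+q[:2]-P).ravel()
    r=least_squares(f,[.63,.07,.2]);return r.x,r.fun
P=np.array(C)[:,:2];print(fit(P,L))
P2=np.array(S[1:])[:,:2];print(fit(P2,L[1:]))
q,_=fit(P,L); c,s=np.cos(q[2]),np.sin(q[2]);R=np.array([[c,-s],[s,c]])
def loc(n,p):print(n,np.round(p,4),"viewer",np.round(R.T@(p[:2]-q[:2]),4))
loc("dial skirt top",tz(145,301,.072));loc("tick",tz(132,255,.06))
loc("tab top",tz(314,268,.107)); loc("tab top ctr",tz(313,270,.107)); loc("ptr",tz(237,290,.07))
loc("clip",tz(252,379,.072));loc("clipS",sz(308,279,.072));loc("tabS",sz(449,234,.107))
loc("ptrS",sz(386,238,.07))
loc("dialwhite",tz(143,293,.104));loc("dialwhite2",tz(165,279,.104)); 
for n,z in(("pot",.05+.06),):loc(n,tz(93,149,.11))
loc("dish",tz(236,518,.044))
E
python3 - <<'E'
import cv2
a=cv2.imread("pics/top0.png");cv2.imwrite("pics/dial0.png",cv2.resize(a[155:205,170:225],None,fx=10,fy=10,interpolation=cv2.INTER_CUBIC))
a=cv2.imread("pics/top0.png");cv2.imwrite("pics/tab0.png",cv2.resize(a[150:225,220:290],None,fx=8,fy=8,interpolation=cv2.INTER_CUBIC))
E
```

```text
[0.7449 0.2531 0.06  ]
[ 0.8166 -0.0301  0.06  ]
[ 0.5345 -0.1012  0.06  ]
[0.4623 0.1799 0.06  ]
[ 0.8193 -0.031   0.06  ]
[ 0.5365 -0.1063  0.06  ]
[0.4596 0.1711 0.06  ]
(array([0.63955858, 0.07542604, 0.24991499]), array([ 0.00293436,  0.00475822,  0.00542589, -0.00273443, -0.00314597,
       -0.00576609, -0.00521428,  0.0037423 ]))
(array([0.64005605, 0.0727773 , 0.26936258]), array([ 0.00522366, -0.00087545, -0.00115504, -0.00546744, -0.00406862,
        0.00634288]))
dial skirt top [0.5999 0.1516 0.072 ] viewer [-0.0195  0.0836]
tick [0.6409 0.1647 0.06  ] viewer [0.0234 0.0862]
tab top [0.6213 0.0117 0.107 ] viewer [-0.0334 -0.0573]
tab top ctr [0.6197 0.0125 0.107 ] viewer [-0.0348 -0.0561]
ptr [0.609  0.0751 0.07  ] viewer [-0.0297  0.0072]
clip [0.5343 0.0627 0.072 ] viewer [-0.1051  0.0137]
clipS [0.5353 0.0621 0.072 ] viewer [-0.1043  0.0128]
tabS [0.6236 0.0047 0.107 ] viewer [-0.033  -0.0645]
ptrS [0.6159 0.0677 0.07  ] viewer [-0.0249 -0.0016]
dialwhite [0.6024 0.1485 0.104 ] viewer [-0.0179  0.08  ]
dialwhite2 [0.6136 0.131  0.104 ] viewer [-0.0114  0.0603]
pot [0.7186 0.1886 0.11  ] viewer [0.1045 0.0901]
dish [0.4178 0.0776 0.044 ] viewer [-0.2143  0.0569]
```

View pics/dial0.png

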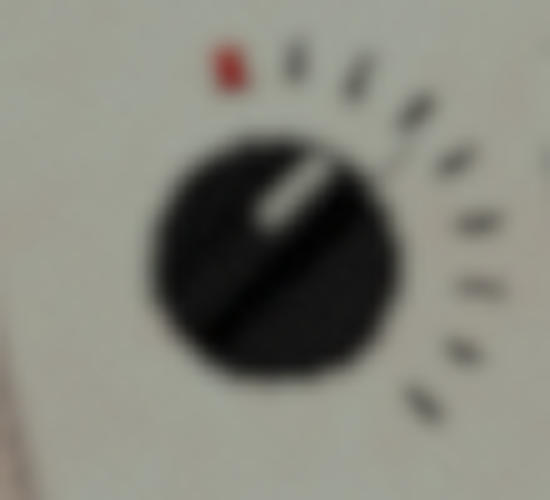

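View pics/tab0.png

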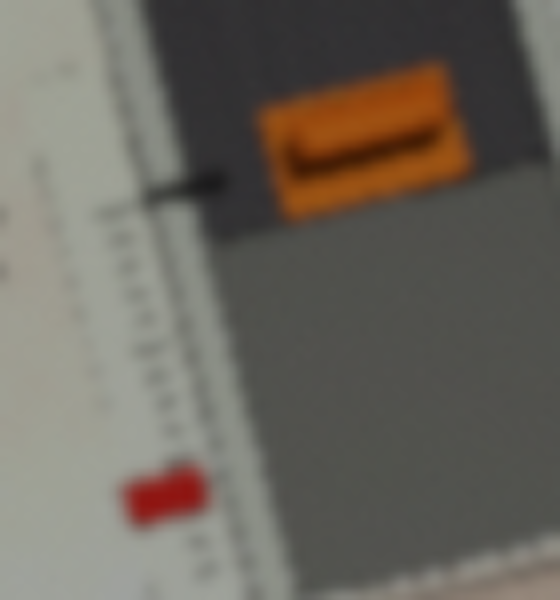

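```bash
python3 - <<'E'
from h import *
import cv2
m={n:arm.camera_model(n) for n in("top","side")}
for n in("top","side"):
    f=np.load(n+"0.npz");d=f["d"];M=m[n];T=np.array(M["camera_from_world"])
    v,u=np.mgrid[:384,:512];P=np.stack([(u-M["cx"])/M["fx"]*d,-(v-M["cy"])/M["fy"]*d,-d],-1)
    W=(P-T[:3,3])@T[:3,:3]
    def blob(name,c,r,z0,z1):
        k=(np.hypot(W[...,0]-c[0],W[...,1]-c[1])<r)&(W[...,2]>z0)&(W[...,2]<z1)&(d>0)
        q=W[k];
        if len(q)<5:print(name,len(q));return
        (cx,cy),(w,h),a=cv2.minAreaRect((q[:,:2]*1000).astype(np.float32))
        e,V=np.linalg.eigh(np.cov(q[:,:2].T));a=np.arctan2(V[1,1],V[0,1])
        print(n,name,len(q),"mean",q.mean(0).round(4),"rect",round(cx,1),round(cy,1),round(w,1),round(h,1),"axis",round(a,3),"zmax",q[:,2].max().round(4))
    blob("bar",(.600,.15),.035,.092,.12); blob("tab",(.62,.01),.04,.095,.125)
    blob("clip",(.535,.063),.02,.068,.08)
    blob("deckz",(.53,.12),.02,.04,.08)
    blob("pot",(.72,.188),.03,.1,.125)
# predicted bar outlines
from itertools import product
print("axis proj in crop", [((proj("top",(.6,.15,z))-[170,155]+.45)*10).round() for z in(.072,.104)])
E
```

```text
top bar 176 mean [0.5993 0.1534 0.103 ] rect 599.9 154.1 13.2 45.4 axis 2.357 zmax 0.1082
top tab 126 mean [0.6262 0.0118 0.1062] rect 626.7 11.8 11.9 39.4 axis 1.834 zmax 0.1111
top clip 83 mean [0.5355 0.0596 0.0721] rect 538.1 58.5 31.1 22.9 axis 1.811 zmax 0.0756
top deckz 286 mean [0.5299 0.1201 0.0606] rect 529.6 120.8 38.1 37.9 axis 2.996 zmax 0.0646
top pot 232 mean [0.7194 0.1897 0.1098] rect 720.2 190.8 32.8 31.5 axis -2.532 zmax 0.1133
side bar 133 mean [0.5975 0.1496 0.1009] rect 599.6 151.9 16.9 44.5 axis 2.323 zmax 0.107
side tab 127 mean [0.6247 0.0068 0.1036] rect 626.6 9.3 16.2 40.0 axis 1.859 zmax 0.1095
side clip 53 mean [0.5347 0.0592 0.072 ] rect 535.6 58.5 15.5 29.1 axis 1.914 zmax 0.0751
side deckz 135 mean [0.53   0.1193 0.0608] rect 530.1 119.2 37.0 37.5 axis 2.39 zmax 0.0634
side pot 110 mean [0.7176 0.1846 0.1086] rect 719.6 187.2 33.4 32.1 axis 1.055 zmax 0.1136
axis proj in crop [array([289., 255.]), array([266., 236.])]
```

Depth and colour agree. The bar is centred at (0.600, 0.153) with its direction at -0.79 rad. The tab is at (0.6265, 0.0105), the viewer yaw is about 0.26, and the clip is about 75 mm of travel from the tab. That puts the dial at about 1.05 rad. Next I move above the dial.

jog_arm(plan=[{"claw": 1, "x": 0.0225, "y": -0.024, "z": 0, "spin": -0.028}, {"claw": 1, "x": 0.0225, "y": -0.024, "z": 0, "spin": -0.028}, {"claw": 1, "x": 0.0225, "y": -0.024, "z": 0, "spin": -0.028}, {"claw": 1, "x": 0.0225, "y": -0.024, "z": 0, "spin": -0.028}, {"claw": 1, "x": 0.0225, "y": -0.024, "z": 0, "spin": -0.028}, {"claw": 1, "x": 0.0225, "y": -0.024, "z": 0, "spin": -0.028}, {"claw": 1, "x": 0.0225, "y": -0.024, "z": 0, "spin": -0.028}, {"claw": 1, "x": 0.0225, "y": -0.024, "z": 0, "spin": -0.028}, {"claw": 1, "x": 0.0225, "y": -0.024, "z": 0, "spin": -0.028}, {"claw": 1, "x": 0.0225, "y": -0.024, "z": 0, "spin": -0.028}])

```text
t: 1.53
tool_pos: [0.3746, 0.3915, 0.2491]
ee_rot: [3.141, 0.0, 2.629]
contact_force: [-0.2, 0.4, -0.3]
opening: 0.0918
```

jog_arm(plan=[{"claw": 1, "x": 0.0225, "y": -0.024, "z": 0, "spin": -0.028}, {"claw": 1, "x": 0.0225, "y": -0.024, "z": 0, "spin": -0.028}, {"claw": 1, "x": 0.0225, "y": -0.024, "z": 0, "spin": -0.028}, {"claw": 1, "x": 0.0225, "y": -0.024, "z": 0, "spin": -0.028}, {"claw": 1, "x": 0.0225, "y": -0.024, "z": 0, "spin": -0.028}, {"claw": 1, "x": 0.0225, "y": -0.024, "z": 0, "spin": -0.028}, {"claw": 1, "x": 0.0225, "y": -0.024, "z": 0, "spin": -0.028}, {"claw": 1, "x": 0.0225, "y": -0.024, "z": 0, "spin": -0.028}, {"claw": 1, "x": 0.0225, "y": -0.024, "z": 0, "spin": -0.028}, {"claw": 1, "x": 0, "y": 0, "z": 0, "spin": 0}])

```text
t: 2.37
tool_pos: [0.581, 0.1687, 0.2488]
ee_rot: [-3.141, 0.005, 2.368]
contact_force: [0.2, -1.5, -0.4]
opening: 0.0916
```

jog_arm(plan=[{"claw": 1, "x": 0.0, "y": 0, "z": -0.03, "spin": -0.016}, {"claw": 1, "x": 0, "y": 0, "z": -0.03, "spin": 0}, {"claw": 1, "x": 0, "y": 0, "z": 0, "spin": 0}, {"claw": 1, "x": 0, "y": 0, "z": 0, "spin": 0}])

```text
t: 2.7
tool_pos: [0.5747, 0.1765, 0.1874]
ee_rot: [-3.138, -0.002, 2.363]
contact_force: [0.7, -0.0, 0.8]
opening: 0.0917
```

jog_arm(plan=[{"claw": 1, "x": 0.0125, "y": -0.012, "z": 0, "spin": -0.01}, {"claw": 1, "x": 0.0125, "y": -0.012, "z": 0, "spin": 0}, {"claw": 1, "x": 0, "y": 0, "z": -0.02, "spin": 0}, {"claw": 1, "x": 0, "y": 0, "z": -0.02, "spin": 0}, {"claw": 1, "x": 0, "y": 0, "z": -0.015, "spin": 0}, {"claw": 1, "x": 0, "y": 0, "z": 0, "spin": 0}, {"claw": 1, "x": 0, "y": 0, "z": 0, "spin": 0}])

```text
t: 3.28
tool_pos: [0.6023, 0.1524, 0.135]
ee_rot: [3.141, 0.001, 2.352]
contact_force: [-0.2, 0.4, 0.2]
opening: 0.092
```

```bash
python3 - <<'E'
from h import *
import cv2
for n in("top","side"):
    p,d=arm.camera(n);cv2.imwrite(f"pics/{n}1.png",p[:,:,::-1])
a=cv2.imread("pics/side1.png");cv2.imwrite("pics/side1z.png",cv2.resize(a[80:280,130:390],None,fx=3,fy=3,interpolation=cv2.INTER_CUBIC)[:600])
print(arm.state()["tool_pos"],arm.state()["ee_rot"],arm.state()["joint_positions"])
E
```

```text
[0.6029494  0.15296837 0.13599892] [3.13855163e+00 1.85544590e-03 2.35265405e+00] [-0.22938251  0.54133357 -0.08326267  1.72739218  0.05633056  0.87162247
  0.44495318]
```

View pics/side1z.png

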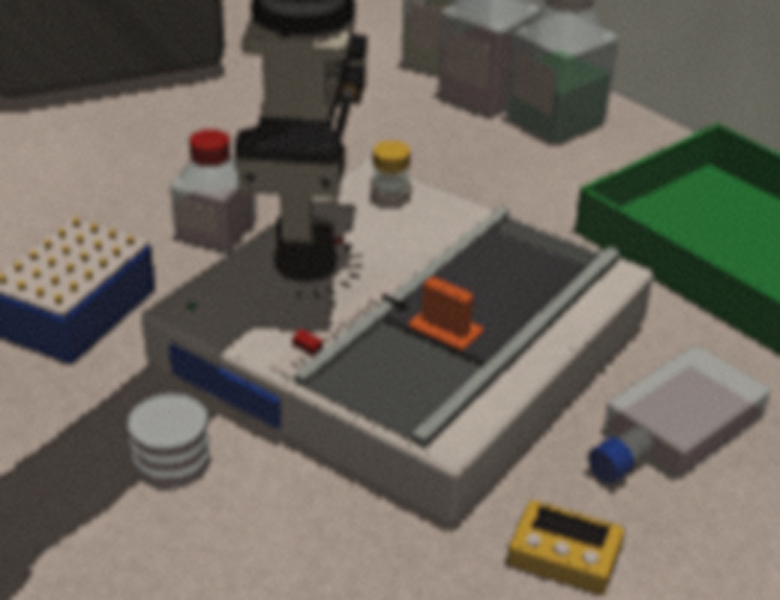

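The side picture shows the open jaws straddling the dial at zoom (305,250), with the fingers on either side of the bar. Nothing else is touched. I descend and close.

jog_arm(plan=[{"claw": 1, "x": -0.002, "y": 0, "z": -0.013, "spin": 0}, {"claw": 1, "x": 0, "y": 0, "z": -0.013, "spin": 0}, {"claw": 1, "x": 0, "y": 0, "z": -0.01, "spin": 0}, {"claw": 1, "x": 0, "y": 0, "z": 0, "spin": 0}, {"claw": -1, "x": 0, "y": 0, "z": 0, "spin": 0}, {"claw": -1, "x": 0, "y": 0, "z": 0, "spin": 0}, {"claw": -1, "x": 0, "y": 0, "z": 0, "spin": 0}, {"claw": -1, "x": 0, "y": 0, "z": 0, "spin": 0}, {"claw": -1, "x": 0, "y": 0, "z": 0, "spin": 0}, {"claw": -1, "x": 0, "y": 0, "z": 0, "spin": 0}])

```text
t: 4.22
tool_pos: [0.5994, 0.1528, 0.0981]
ee_rot: [3.141, 0.0, 2.353]
contact_force: [0.6, 0.0, -0.4]
opening: 0.0563
```

jog_arm(plan=[{"claw": -1, "x": 0, "y": 0, "z": 0, "spin": 0}, {"claw": -1, "x": 0, "y": 0, "z": 0, "spin": 0}, {"claw": -1, "x": 0, "y": 0, "z": 0, "spin": 0}, {"claw": -1, "x": 0, "y": 0, "z": 0, "spin": 0}, {"claw": -1, "x": 0, "y": 0, "z": 0, "spin": 0}, {"claw": -1, "x": 0, "y": 0, "z": 0, "spin": 0}, {"claw": -1, "x": 0, "y": 0, "z": 0, "spin": 0}, {"claw": -1, "x": 0, "y": 0, "z": 0, "spin": 0}])

```text
t: 4.88
tool_pos: [0.5996, 0.1532, 0.0978]
ee_rot: [3.141, 0.0, 2.353]
contact_force: [1.7, 0.9, -1.1]
opening: 0.014
```

Gripped: the opening is 14 mm, which matches the bar. I turn anticlockwise (+yaw) by about 1.0, then check.

jog_arm(plan=[{"claw": -1, "x": 0, "y": 0, "z": 0, "spin": 0.1}, {"claw": -1, "x": 0, "y": 0, "z": 0, "spin": 0.1}, {"claw": -1, "x": 0, "y": 0, "z": 0, "spin": 0.1}, {"claw": -1, "x": 0, "y": 0, "z": 0, "spin": 0.1}, {"claw": -1, "x": 0, "y": 0, "z": 0, "spin": 0.1}, {"claw": -1, "x": 0, "y": 0, "z": 0, "spin": 0.1}, {"claw": -1, "x": 0, "y": 0, "z": 0, "spin": 0.1}, {"claw": -1, "x": 0, "y": 0, "z": 0, "spin": 0.1}, {"claw": -1, "x": 0, "y": 0, "z": 0, "spin": 0.1}, {"claw": -1, "x": 0, "y": 0, "z": 0, "spin": 0.0}])

```text
t: 5.72
tool_pos: [0.5996, 0.1532, 0.0978]
ee_rot: [3.141, 0.001, -3.027]
contact_force: [2.2, 2.5, -1.8]
opening: 0.0138
```

jog_arm(plan=[{"claw": -1, "x": 0, "y": 0, "z": 0, "spin": 0.05}, {"claw": -1, "x": 0, "y": 0, "z": 0, "spin": 0.05}, {"claw": -1, "x": 0, "y": 0, "z": 0, "spin": 0.03}, {"claw": -1, "x": 0, "y": 0, "z": 0, "spin": 0}, {"claw": -1, "x": 0, "y": 0, "z": 0, "spin": 0}])

```text
t: 6.13
tool_pos: [0.5996, 0.1532, 0.0978]
ee_rot: [3.141, 0.001, -2.903]
contact_force: [2.3, 2.3, -3.6]
opening: 0.014
```

```bash
python3 - <<'E'
from h import *
s=arm.state();print(s["ee_rot"],s["ft_torque"],s["contact_force"],s["opening"])
E
```

```text
[ 3.14107366e+00  9.89113428e-04 -2.90308564e+00] [ 0.52503519 -0.61456195  0.08151113] [ 2.26740606  2.29278774 -3.55492058] 0.01404539430942071
```

jog_arm(plan=[{"claw": -1, "x": 0, "y": 0, "z": 0, "spin": 0.04}, {"claw": -1, "x": 0, "y": 0, "z": 0, "spin": 0.03}, {"claw": -1, "x": 0, "y": 0, "z": 0, "spin": 0}, {"claw": -1, "x": 0, "y": 0, "z": 0, "spin": 0}])

```text
t: 6.47
tool_pos: [0.5994, 0.1531, 0.0978]
ee_rot: [3.141, 0.001, -2.834]
contact_force: [2.4, 2.9, -2.5]
opening: 0.0146
```

```bash
python3 - <<'E'
from h import *
s=arm.state();print(s["ee_rot"],s["ft_torque"],s["contact_force"],s["opening"])
E
```

```text
[ 3.14082006e+00  6.68952261e-04 -2.83409012e+00] [ 0.75319052 -0.64969073 -0.72024057] [ 2.35738265  2.90815536 -2.4776609 ] 0.01458582353694733
```

The torque jumped to -0.72 N m and the opening widened slightly, so the dial is at the stop. I open the gripper and lift.

jog_arm(plan=[{"claw": -1, "x": 0, "y": 0, "z": 0, "spin": -0.03}, {"claw": 0, "x": 0, "y": 0, "z": 0, "spin": 0}, {"claw": 0, "x": 0, "y": 0, "z": 0, "spin": 0}, {"claw": 0, "x": 0, "y": 0, "z": 0, "spin": 0}, {"claw": 0, "x": 0, "y": 0, "z": 0, "spin": 0}, {"claw": 0, "x": 0, "y": 0, "z": 0, "spin": 0}, {"claw": 0, "x": 0, "y": 0, "z": 0, "spin": 0}, {"claw": 0, "x": 0, "y": 0, "z": 0.02, "spin": 0}, {"claw": 0, "x": 0, "y": 0, "z": 0.025, "spin": 0}, {"claw": 0, "x": 0, "y": 0, "z": 0.03, "spin": 0}])

```text
t: 7.3
tool_pos: [0.5977, 0.1522, 0.1718]
ee_rot: [3.141, -0.004, -2.86]
contact_force: [-0.3, 0.1, 0.6]
opening: 0.0457
```

jog_arm(plan=[{"claw": 0, "x": 0.002, "y": -0.009, "z": 0, "spin": -0.1}, {"claw": 0, "x": 0.002, "y": -0.009, "z": 0, "spin": -0.1}, {"claw": 0, "x": 0.002, "y": -0.009, "z": 0, "spin": -0.1}, {"claw": 0, "x": 0.002, "y": -0.009, "z": 0, "spin": -0.1}, {"claw": 0, "x": 0.002, "y": -0.009, "z": 0, "spin": -0.1}, {"claw": 0, "x": 0.002, "y": -0.009, "z": 0, "spin": -0.1}, {"claw": 0, "x": 0.002, "y": -0.009, "z": 0, "spin": -0.1}, {"claw": 0, "x": 0.002, "y": -0.009, "z": 0, "spin": -0.1}, {"claw": 0, "x": 0.002, "y": -0.009, "z": 0, "spin": -0.1}, {"claw": 0, "x": 0.002, "y": -0.009, "z": 0, "spin": -0.1}])

```text
t: 8.13
tool_pos: [0.6191, 0.0623, 0.1727]
ee_rot: [-3.141, -0.0, 2.418]
contact_force: [-0.9, -0.3, 0.7]
opening: 0.0456
```

jog_arm(plan=[{"claw": 0, "x": 0.002, "y": -0.009, "z": 0, "spin": -0.1}, {"claw": 0, "x": 0.002, "y": -0.009, "z": 0, "spin": -0.1}, {"claw": 0, "x": 0.001, "y": -0.009, "z": 0, "spin": -0.1}, {"claw": 0, "x": 0.001, "y": -0.009, "z": 0, "spin": -0.1}, {"claw": 0, "x": 0.001, "y": -0.009, "z": 0, "spin": -0.1}, {"claw": 0, "x": 0, "y": -0.007, "z": 0, "spin": -0.09}, {"claw": 0, "x": 0, "y": 0, "z": 0, "spin": 0}, {"claw": 0, "x": 0, "y": 0, "z": 0, "spin": 0}, {"claw": 0, "x": 0, "y": 0, "z": 0, "spin": 0}])

```text
t: 8.88
tool_pos: [0.626, 0.0116, 0.1727]
ee_rot: [-3.142, -0.001, 1.836]
contact_force: [0.4, -0.7, 0.9]
opening: 0.0461
```

```bash
python3 - <<'E'
from h import *
import cv2
for n in("top","side"):
    p,d=arm.camera(n);cv2.imwrite(f"pics/{n}2.png",p[:,:,::-1])
a=cv2.imread("pics/side2.png");b=cv2.imread("pics/top2.png")
cv2.imwrite("pics/z2.png",cv2.resize(np.hstack([a[80:280,160:360],b[90:290,140:340]]),None,fx=2,fy=2,interpolation=cv2.INTER_CUBIC))
print(arm.state()["tool_pos"],arm.state()["ee_rot"])
E
```

```text
[0.62608122 0.01181299 0.17272668] [ 3.14149466e+00 -6.36396421e-04  1.83570790e+00]
```

View pics/z2.png

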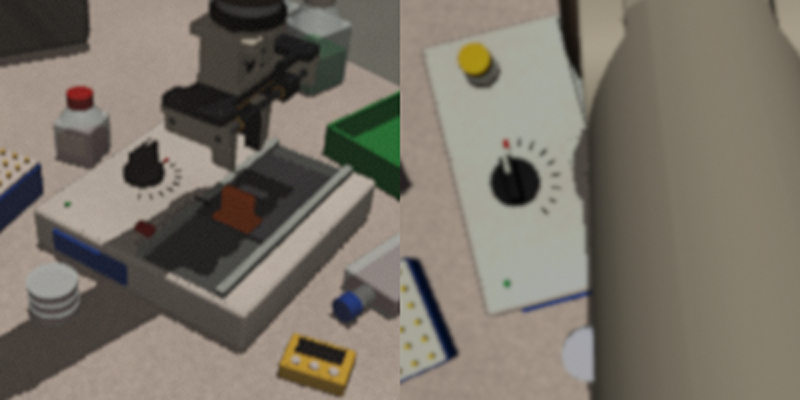

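The top view shows the dial's white line at (507,158), pointing straight at the red tick at (506,145). The pot, bottle, box and dishes have not moved. I descend on the tab and close.

jog_arm(plan=[{"claw": 0, "x": 0, "y": -0.001, "z": -0.02, "spin": 0}, {"claw": 0, "x": 0, "y": 0, "z": -0.02, "spin": 0}, {"claw": 0, "x": 0, "y": 0, "z": -0.02, "spin": 0}, {"claw": 0, "x": 0, "y": 0, "z": -0.015, "spin": 0}, {"claw": -1, "x": 0, "y": 0, "z": 0, "spin": 0}, {"claw": -1, "x": 0, "y": 0, "z": 0, "spin": 0}, {"claw": -1, "x": 0, "y": 0, "z": 0, "spin": 0}, {"claw": -1, "x": 0, "y": 0, "z": 0, "spin": 0}, {"claw": -1, "x": 0, "y": 0, "z": 0, "spin": 0}, {"claw": -1, "x": 0, "y": 0, "z": 0, "spin": 0}])

```text
t: 9.82
tool_pos: [0.6265, 0.0097, 0.0989]
ee_rot: [3.141, 0.0, 1.833]
contact_force: [-0.3, 1.7, 4.8]
opening: 0.0117
```

jog_arm(plan=[{"claw": -1, "x": 0, "y": 0, "z": 0, "spin": 0}, {"claw": -1, "x": 0, "y": 0, "z": 0, "spin": 0}, {"claw": -1, "x": 0, "y": 0, "z": 0, "spin": 0}, {"claw": -1, "x": 0, "y": 0, "z": 0, "spin": 0}])

```text
t: 10.15
tool_pos: [0.6265, 0.0097, 0.0989]
ee_rot: [3.141, 0.0, 1.832]
contact_force: [-2.5, -0.2, 6.6]
opening: 0.0119
```

jog_arm(plan=[{"claw": -1, "x": -0.0063, "y": -0.0017, "z": 0, "spin": 0}, {"claw": -1, "x": -0.0063, "y": -0.0017, "z": 0, "spin": 0}, {"claw": -1, "x": -0.0063, "y": -0.0017, "z": 0, "spin": 0}, {"claw": -1, "x": -0.0063, "y": -0.0017, "z": 0, "spin": 0}, {"claw": -1, "x": -0.0063, "y": -0.0017, "z": 0, "spin": 0}, {"claw": -1, "x": -0.0063, "y": -0.0017, "z": 0, "spin": 0}, {"claw": -1, "x": -0.0063, "y": -0.0017, "z": 0, "spin": 0}, {"claw": -1, "x": -0.0063, "y": -0.0017, "z": 0, "spin": 0}, {"claw": -1, "x": -0.0063, "y": -0.0017, "z": 0, "spin": 0}, {"claw": -1, "x": -0.0063, "y": -0.0017, "z": 0, "spin": 0}])

```text
t: 10.98
tool_pos: [0.5652, -0.0062, 0.0989]
ee_rot: [3.136, 0.0, 1.834]
contact_force: [8.6, 3.6, 2.2]
opening: 0.0115
```

jog_arm(plan=[{"claw": -1, "x": -0.005, "y": -0.0014, "z": 0, "spin": 0}, {"claw": -1, "x": -0.0045, "y": -0.0012, "z": 0, "spin": 0}, {"claw": -1, "x": 0, "y": 0, "z": 0, "spin": 0}, {"claw": -1, "x": 0, "y": 0, "z": 0, "spin": 0}, {"claw": -1, "x": 0, "y": 0, "z": 0, "spin": 0}])

```text
t: 11.4
tool_pos: [0.5561, -0.0086, 0.0989]
ee_rot: [3.135, 0.0, 1.834]
contact_force: [9.0, 3.9, 1.4]
opening: 0.0121
```

```bash
python3 - <<'E'
from h import *
import cv2
for n in("top","side"):
    p,d=arm.camera(n);cv2.imwrite(f"pics/{n}3.png",p[:,:,::-1]);np.savez(f"{n}3.npz",p=p,d=d)
a=cv2.imread("pics/side3.png");b=cv2.imread("pics/top3.png")
cv2.imwrite("pics/z3.png",cv2.resize(np.hstack([a[80:280,140:340],b[90:290,140:340]]),None,fx=2,fy=2,interpolation=cv2.INTER_CUBIC))
cv2.imwrite("pics/s3.png",cv2.resize(a[140:210,200:290],None,fx=8,fy=8,interpolation=cv2.INTER_CUBIC))
s=arm.state();print(s["tool_pos"],s["ee_rot"],s["contact_force"],s["opening"])
E
```

```text
[ 0.55616924 -0.00856051  0.09889524] [3.13534585e+00 1.63312526e-04 1.83367211e+00] [8.25610173 3.93296732 1.97900436] 0.01189550114340029
```

View pics/z3.png

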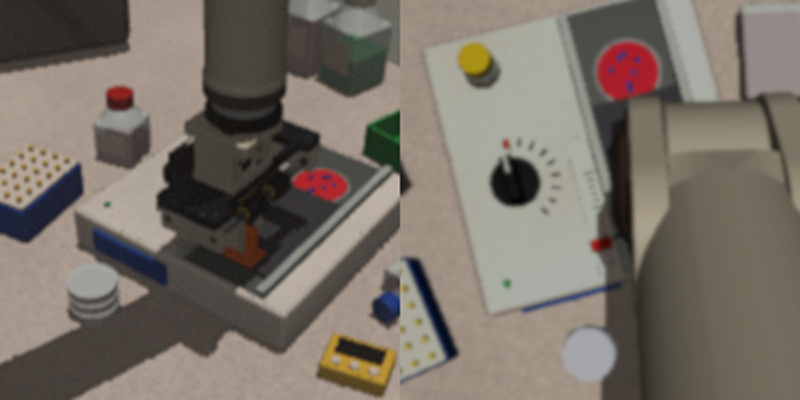

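View pics/s3.png

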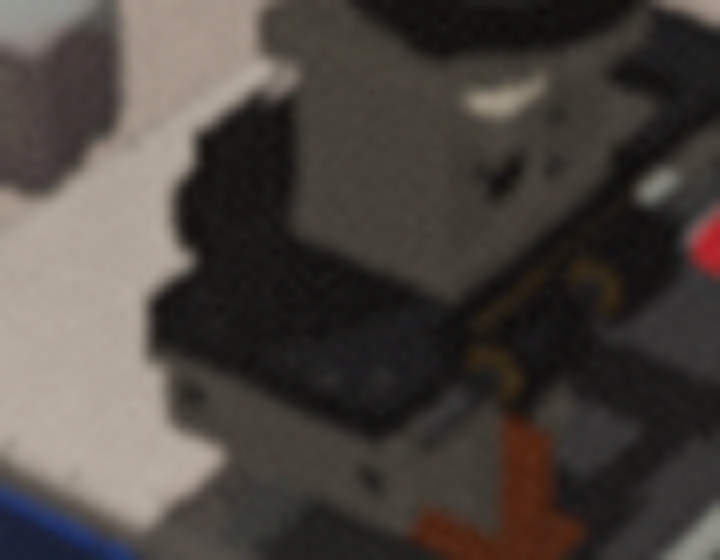

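```bash
python3 - <<'E'
from h import *
import cv2
b=cv2.imread("pics/top3.png");a=cv2.imread("pics/top0.png")
f=lambda i:cv2.resize(np.clip(i[165:225,215:265].astype(float)*1.3,0,255).astype(np.uint8),None,fx=8,fy=8,interpolation=cv2.INTER_CUBIC)
cv2.imwrite("pics/c3.png",np.hstack([f(a),f(b)]))
for k,im in (("0",a),("3",b)):
    h=cv2.cvtColor(im,cv2.COLOR_BGR2HSV);m=((h[...,0]<6)|(h[...,0]>174))&(h[...,1]>150)&(h[...,2]>60)
    w=np.zeros_like(m);w[200:225,228:255]=1;m&=w;v,u=np.nonzero(m);print(k,len(u),u.mean(),v.mean(),ray("top",u.mean(),v.mean(),.070))
    r=cv2.minAreaRect(np.stack([u,v],1).astype(np.float32));print(r,ray("top",*r[0],.071))
h=cv2.cvtColor(cv2.imread("pics/side0.png"),cv2.COLOR_BGR2HSV);m=((h[...,0]<6)|(h[...,0]>174))&(h[...,1]>150)&(h[...,2]>60)
w=np.zeros_like(m);w[180:205,220:245]=1;v,u=np.nonzero(m&w);print(len(u),ray("side",u.mean(),v.mean(),.068))
E
```

```text
0 35 240.34285714285716 211.62857142857143 [0.53371526 0.06309006 0.07      ]
((240.25001525878906, 211.75001525878906), (4.110960960388184, 8.221921920776367), 71.56504821777344) [0.53342812 0.0632507  0.071     ]
3 38 240.31578947368422 211.47368421052633 [0.53403698 0.0631451  0.07      ]
((240.35000610351562, 211.54998779296875), (4.427187919616699, 8.538147926330566), 71.56504821777344) [0.53384108 0.06304199 0.071     ]
33 [0.53626024 0.06480274 0.068     ]
```

View pics/c3.png

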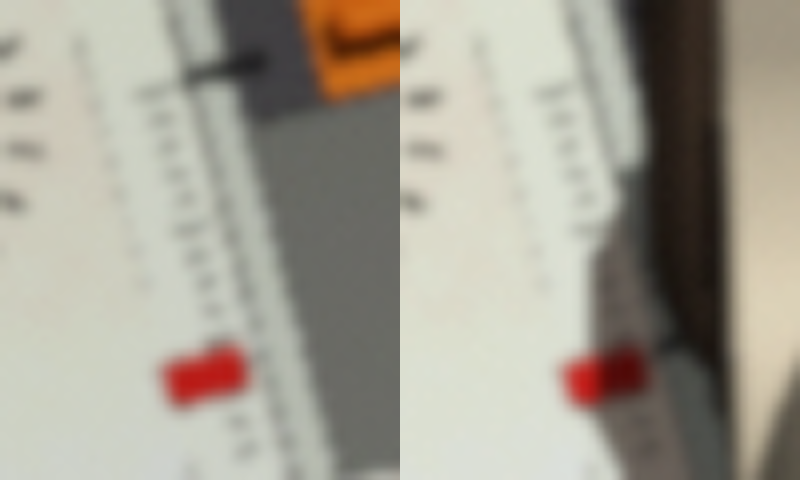

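The dark pointer in the right half, near (655,350), stands slightly short of the clip's middle line, which passes about (652,362). It needs about 2.5 mm more, matching the computed 75 mm against 72.6 mm pulled so far.

jog_arm(plan=[{"claw": -1, "x": -0.0012, "y": -0.0003, "z": 0, "spin": 0}, {"claw": -1, "x": -0.0012, "y": -0.0003, "z": 0, "spin": 0}, {"claw": -1, "x": 0, "y": 0, "z": 0, "spin": 0}, {"claw": -1, "x": 0, "y": 0, "z": 0, "spin": 0}, {"claw": -1, "x": 0, "y": 0, "z": 0, "spin": 0}, {"claw": -1, "x": 0, "y": 0, "z": 0, "spin": 0}, {"claw": -1, "x": 0, "y": 0, "z": 0, "spin": 0}, {"claw": -1, "x": 0, "y": 0, "z": 0, "spin": 0}])

```text
t: 12.17
tool_pos: [0.5538, -0.0091, 0.0989]
ee_rot: [3.135, 0.0, 1.834]
contact_force: [8.2, 4.5, 1.4]
opening: 0.0117
```

```bash
python3 - <<'E'
from h import *
import cv2
p,d=arm.camera("top");b=p[:,:,::-1]
f=lambda i:cv2.resize(np.clip(i[190:225,225:265].astype(float)*1.5,0,255).astype(np.uint8),None,fx=15,fy=15,interpolation=cv2.INTER_CUBIC)
cv2.imwrite("pics/c4.png",f(b));cv2.imwrite("pics/top4.png",b[90:290,140:340])
c=np.array([.5343,.0628,.071]);yv=np.array([-.257,.966,0]);
g=lambda P:(proj("top",P)-[225,190]+.47)*15
print("clip",g(c),"level right",g(c-.02*yv),g(c-.03*yv))
s=arm.state();print(s["t"],s["tool_pos"],s["contact_force"],s["opening"],abs(s["qd"]).max())
E
```

```text
clip [239.03946105 326.96525331] level right [378.598638   288.80931108] [448.28930323 269.75565188]
12.2167 [ 0.55388603 -0.0091218   0.09887043] [9.22082705 3.22044723 1.477405  ] 0.012164904748393057 0.0020519258099893317
```

View pics/c4.png

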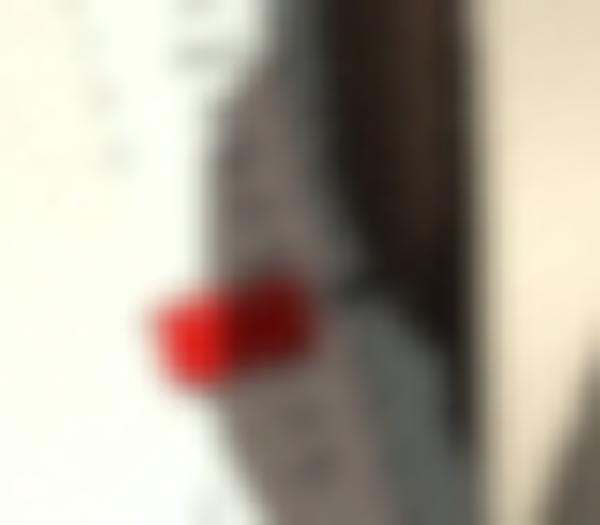

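View pics/top4.png

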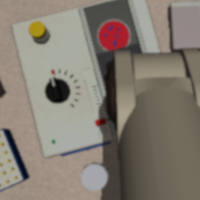

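The pointer at zoom (345,293)-(380,283) is within about 1 mm of the clip's middle line, which runs (345,298)-(378,289). The dial still points at the tick. The arm is at rest and holding the spring load, so I hand in.

```bash
python3 - <<'E'
from rig import arm
print(arm.job_done())
E
```

```text
the job is handed in; nothing more can be done
None
```

I turned the dial back to its zero stop, then pulled the shutter open to the red clip. I handed the job in at about 12.2 s, with the gripper still holding the tab.

- **Dial:** I turned it anticlockwise by about 1.05 rad. The wrist torque jumped at the stop, and the last picture shows the white line on the red tick.
- **Shutter:** The TCP moved about 75 mm along the viewer's front direction. In the last top picture the pointer is within about 1 mm of the clip's middle line. The gripper partly hides the pointer from above and fully from the side, so that check rests on a small part of one picture.
- **Hold:** The measured pull was about 9–10 N, which matches the spring's 9.5 N. The opening was 12 mm on the tab and the arm was at rest.
- **Loose things:** The pot and dish stack, and the visible part of the tip box, look unmoved in the last top picture. The media bottle and timer look unmoved in the earlier side picture. The culture flask was only partly in view at the end.

No check failed. The trained networks' top-view mark and pointer guesses disagreed with the picture, so I used colour and depth measurements instead.

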